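Take the charged battery pack from its push-release charger

TASK

Take the larger battery pack out of its desk charger and lay it flat in the empty compartment of the metal service tray. It sits flush in a sprung cradle: press it in until the latch lets go, without ramming it against the stop, let it spring out, then draw it out and lay it down gently, without dropping it. Leave the other charger and its pack alone and do not knock the pill bottle over.

Things in the scene. Friction and masses are not known exactly. Their poses are not given: they have to be found in the camera images.
- charger_large: the larger desk charger: grey and black wedge, 174 mm wide (y), 124 deep (x), 127 high, fixed; origin at its underside, below the middle of its face. Its flat face slopes 28 degrees, low edge towards its own -x (the robot side), is 120 mm long up the slope and has a bay 53 mm (up the slope) x 123 mm (y) in which pack_large sits. It is turned about the vertical only
- charger_large_face (a point): middle of the bay's mouth, in the plane of the sloping face, 92 mm above the bench; axes as the charger's (z up, x level and away from the robot), in which the face's outward normal is [-0.469, 0, 0.883]
- charger_large_cradle (a joint): travel of the sprung cradle under pack_large along the face's normal, m: 0 latched, -0.0085 pressed to its stiff stop, +0.022 sprung out (pack 21 mm proud). Pressing takes 4 to 9 N until the stop. Push-push latch: press to the stop (it lets go 6 to 8 mm in), draw back, and the spring lifts pack and cradle. A shorter press returns to 0; pressing a sprung-out cradle fully in latches it again
- pack_large: the larger battery pack: grey and black block, 50 mm (x) x 120 mm (y) x 34 mm (z), 0.2 to 0.35 kg; origin at the centre of its underside (34 mm below the middle of its top), z out of the bay, x up the slope, y level. Its top lies about 1 mm below the charger's face while latched, with 1.5 mm of play all round; a black disc marks the middle of the top
- charger_small: the smaller charger, same build but 134 mm wide; to be left alone
- charger_small_cradle (a joint): travel of the small charger's cradle, as for the large one; 0 latched
- pack_small: the smaller battery pack, 50 x 80 x 34 mm, in charger_small; origin at the centre of its underside; to be left alone
- service_tray: open sheet-metal tray, 150 mm (x) x 209 mm (y) x 40 mm high, walls and floor 3 mm, fixed to the bench; origin at the centre of its underside, z up. A wall across it, 32 mm high, parts a narrow compartment at its -y side (tape roll and hex key in it) from the wide empty one at its +y side. Tall green boxes stand at the back right, from about x = 0.63 on, y -0.1 to -0.4
- tray_bay (a point): middle of the floor of the tray's empty compartment (144 mm along the tray's x, 140 mm along its y), on the upper face of the floor; axes as the tray's
- pill_bottle: white screw-cap bottle, 40 mm across, 80 mm high, standing loose near the robot's edge of the bench; origin at the centre of its underside

How it is judged:
By the outcome, as a careful person would: the job done as asked, in the order asked, and still so for the second after the job is handed in, with the robot touching nothing.
It also fails if it takes over 45 s, if anything falls off the work surface, if the arm or the gripper's body presses on something with over 40 N, if the wrist force passes 120 N, or if a joint passes its speed limit or range.

ROBOT

A 7-joint arm with a two-finger parallel gripper is mounted at the origin on a cart in front of the work surface, level with it; the furniture and walls round the work are solid. World frame = base frame: x ahead of the robot, y to its left, z up, the work surface at z = 0. Lengths are in m, angles in rad, forces in N, time in s.
With the tool pointing down it reaches from about 0.35 to 0.9 m from the base axis. Payload 8.1 kg.
Tool frame: the origin (TCP) lies midway between the tips of the shut fingers; the grasp point (between the pads) lies 19 mm behind it; z points along the fingers, y is the line along which they close (so a half turn about z gives the same grasp; the last joint's range is limited). The gripper opens to 85 mm and grips with 20 to 120 N. Pads are 22 mm wide; open, the fingers measure 114 mm over their backs; the gripper's body (76 mm by 85 mm) begins 54 mm behind the grasp point. The pads swing forward as they close: fully open they stand 13 mm farther back than shut.
Start: joints at [1.004, 0.434, 0.025, 1.573, -0.012, 1.134, -0.075], TCP at [0.28, -0.559, 0.231] pointing down, gripper open.
Joint ranges: [-2.62, 2.62], [-0.44, 2.09], [-1.27, 1.32], [0.08, 2.57], [-1.32, 4.46], [0.12, 2], [-2.74, 2.74]. Speed limits (rad/s): [2.22, 2.22, 3.01, 3.01, 3.14, 3.14, 3.14].

INTERFACE

Orientations are given as [roll, pitch, yaw] about the fixed x, y, z axes, in that order (R = Rz(yaw) Ry(pitch) Rx(roll)).
In Python, from rig import status, imaging, workorder, nets gives the robot as it stands. The module is installed in compiled form; this text tells all that it offers.
- The arm moves only by the tool drive_tool, never from a script. Its argument "rows" is a list of rows, each a list of 3 entries, a list of its own where there are three numbers: the turn, a rotation vector about the world's x, y, z normalised to -1 to 1, where 1 is 360 degrees, then the shift along the world's x, y, z normalised to -1 to 1, where 1 is 0.2 m, then the finger opening in mm, from 0 to 85.4. In form: [[[wx, wy, wz], [dx, dy, dz], fingers], ...]. A call has 1 to 20 rows; each row is the pose to reach, as a shift and turn from the pose commanded when the call began, turning the shorter way round; what a row does not reach only later rows make up. A row lasts 1/10 s, in which the tool goes at most 50 mm and 8.59 degrees, less where a joint would pass 70% of its speed; a pose out of reach is approached as far as the arm can. A call with a number of a shift or a turn outside -1 to 1 is refused whole. A call with a gripper value outside its range is refused whole. The fingers move at their own pace and stop on an object; the grip force is fixed at half the most. Time passes only in rows, so rows that repeat a pose let the fingers close. It gives the time, the measured TCP pose, the force, the opening and the grip force at its end, in the units of the state.
- status.get_state(): the state, without advancing time (a new reading comes with each control period).
- imaging.read_camera(name): name is "side" or "top"; returns a dict with "pixels" (400x640x3 uint8, red, green, blue), "intrinsics" (3x3 intrinsics, pixels), "world_to_cam" (4x4, takes a point from world to camera coordinates). Camera axes: x right, y up, looking along -z (the intrinsics and any distortion apply to the point x, -y, -z); pixel columns grow to the right and rows downward; lengths in m; the calibration is good to about 2 mm. A picture is of the moment at which its call begins. There is no depth.
- workorder.close_job(): hands the job in; it is judged then, once.
Trained networks look in a picture, given as the dict that the camera call returned (one of the last four; its "shot" number tells which), for a name from the list of things; names that differ only in an ending like _2 or _b are one class to them, and where a whole thing is asked for, a point or a joint stands for the part that bears it (a point fixed in the world has none). Each returns a list of dicts, best first, with "p" (0 to 1); they miss things now and then, are a little off and sometimes report something else, mostly with a low value. They report only what shows in the picture. A call takes as long as a camera call.
- nets.masks_of(picture, thing): "region" (400x640 bool, what is visible of it) and "uv" ([column, row] in pixels, amid what is visible of it).
- nets.spot_point(picture, thing): "uv" ([column, row] in pixels: a listed point, or the origin of a listed thing).
The state is a dict: "time": time; "joint_pos": joint angles; "qvel": joint speeds; "tau": joint torques, N m; "eef_pos": TCP position; "eef_rot": TCP orientation; "force": force on the tool from outside, world axes, zero at the start; "torque": the same for the moment, N m; "width": finger opening in m; "grasp_force": force on a finger pad.
Only numpy, scipy, OpenCV 4.12 (cv2) and the standard library are available. Lean on these libraries where they do the work, as an engineer would, in place of code of your own. Each camera call takes 0.05 s, during which the arm holds its last target. There are 200 camera calls.

## Working session

There is one attempt and no reset: what is moved stays moved. The work goes in short steps, Python scripts to look and compute and a tool call to move; the robot and the scene stay as the last step left them, time stands still between calls to the robot, and variables do not carry over. Pictures are saved under pics/ and viewed, at most 10 in all, crops included, and the job is handed in when it is done.

Besides the shell and the picture viewer there is one more tool, called in YAML: its name, and indented under it one key for each argument. drive_tool: Moves the arm, as the interface text tells. Scaled input: -1 to 1 covers 0.2 m each way for a shift and 360 degrees each way for a turn. Its arguments: {"type":"object","properties":{"rows":{"type":"array","items":{"type":"array"}}},"required":["rows"]}

```bash
mkdir -p pics
cat > h.py <<'E'
import numpy as np, cv2
from rig import status, imaging, workorder, nets
from scipy.spatial.transform import Rotation as R
def cam(n): return imaging.read_camera(n)
def proj(c,P):
    P=np.atleast_2d(P); T=np.array(c["world_to_cam"]); q=P@T[:3,:3].T+T[:3,3]
    q=q*[1,-1,-1]; k=q@np.array(c["intrinsics"]).T; return k[:,:2]/k[:,2:]
def ray(c,uv):
    T=np.array(c["world_to_cam"]); d=np.linalg.inv(np.array(c["intrinsics"]))@[uv[0],uv[1],1]
    d=d*[1,-1,-1]; Rm=T[:3,:3]; return -Rm.T@T[:3,3], Rm.T@d
def atz(c,uv,z):
    o,d=ray(c,uv); return o+d*(z-o[2])/d[2]
def tri(c1,u1,c2,u2):
    o1,d1=ray(c1,u1);o2,d2=ray(c2,u2)
    s=np.linalg.lstsq(np.c_[d1,-d2],o2-o1,rcond=None)[0]
    a=o1+s[0]*d1;b=o2+s[1]*d2; return (a+b)/2,np.linalg.norm(a-b)
E
python3 - <<'E'
from h import *
np.set_printoptions(precision=4,suppress=True)
cs={n:cam(n) for n in("top","side")}
s=status.get_state(); print({k:np.round(v,3) for k,v in s.items()})
for n,c in cs.items():
    cv2.imwrite(f"pics/{n}0.png",c["pixels"][...,::-1]); print(n,{k:v for k,v in c.items() if k not in("pixels",)})
uv={}
for t in["charger_large","charger_large_face","pack_large","tray_bay","service_tray","pill_bottle","charger_small","pack_small"]:
    for n,c in cs.items():
        r=nets.spot_point(c,t); 
        print(t,n,[(np.round(x["uv"],1),round(x["p"],2)) for x in r[:3]])
        if r: uv[t,n]=r[0]["uv"]
    if (t,"top") in uv and (t,"side") in uv: print("   tri",*tri(cs["top"],uv[t,"top"],cs["side"],uv[t,"side"]))
E
```

```text
{'time': np.float64(0.1), 'joint_pos': array([ 1.004,  0.435,  0.025,  1.574, -0.012,  1.134, -0.075]), 'qvel': array([-0.001, -0.002,  0.   , -0.001, -0.   ,  0.   , -0.001]), 'tau': array([  0.004, -67.176,   1.029, -31.69 ,   0.016,   0.007,  -0.   ]), 'eef_pos': array([ 0.279, -0.559,  0.231]), 'eef_rot': array([-3.14 ,  0.   ,  0.464]), 'force': array([ 0.001, -0.1  ,  0.361]), 'torque': array([ 0.044, -0.011, -0.016]), 'grasp_force': np.float64(0.0), 'width': np.float64(0.085)}
top {'intrinsics': array([[517.0032,   0.    , 331.4608],
       [  0.    , 517.0032, 198.9339],
       [  0.    ,   0.    ,   1.    ]]), 'world_to_cam': array([[ 0.0149, -0.9998,  0.0157, -0.0748],
       [ 0.9829,  0.0175,  0.1831, -0.4801],
       [-0.1834,  0.0127,  0.983 , -1.129 ],
       [ 0.    ,  0.    ,  0.    ,  1.    ]]), 'shot': 1}
side {'intrinsics': array([[430.3913,   0.    , 315.2818],
       [  0.    , 430.3913, 198.6364],
       [  0.    ,   0.    ,   1.    ]]), 'world_to_cam': array([[-0.9644, -0.2643,  0.0022,  0.4562],
       [ 0.1761, -0.6364,  0.751 , -0.1644],
       [-0.1971,  0
[... 647 characters left out ...]
91.1]), 0.57)]
tray_bay side [(array([255.7, 302.8]), 0.92)]
   tri [0.5367 0.2315 0.0164] 0.009497518450451745
service_tray top [(array([215.9, 178.1]), 0.83)]
service_tray side []
pill_bottle top [(array([268.4, 235.8]), 0.61), (array([442.2, 182.6]), 0.52)]
pill_bottle side [(array([342.2, 269. ]), 0.86)]
   tri [ 0.3955  0.0788 -0.0127] 0.011681920807502869
charger_small top [(array([437.9, 192.2]), 0.85)]
charger_small side [(array([332.9, 155.6]), 0.93), (array([298.4, 204.9]), 0.22)]
   tri [ 0.5093 -0.3208 -0.004 ] 0.0036708370311021306
pack_small top [(array([442.3, 182.5]), 0.95)]
pack_small side [(array([327.2, 138. ]), 0.51)]
   tri [ 0.5235 -0.3179  0.0554] 0.0034432763194958025
```

View pics/top0.png

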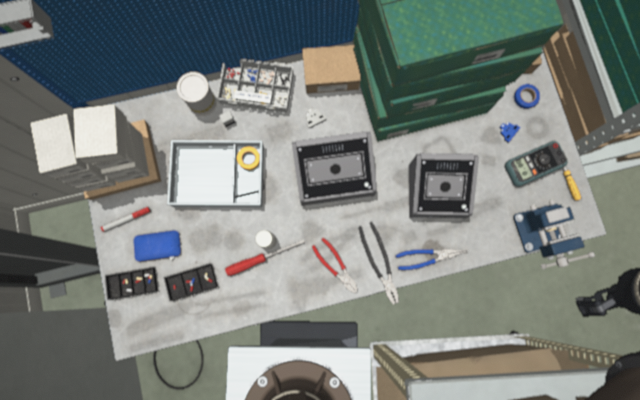

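View pics/side0.png

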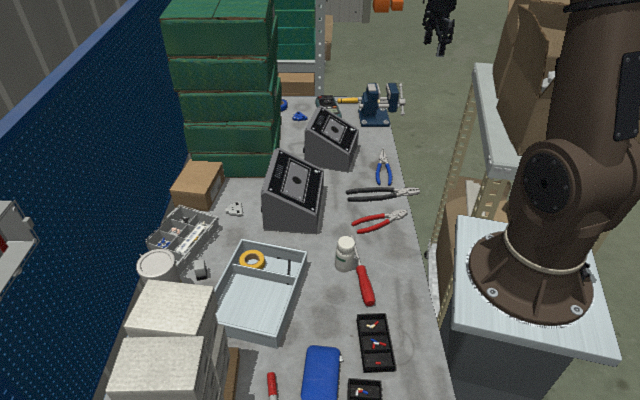

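Top: the large charger's disc is near (335,169), the tray's empty compartment is around (203,174), and the pill bottle is near (264,239). Side: the disc is at about (296,180), with the tray around (262,290). I'll fit poses next.

```bash
cat > fit.py <<'E'
from h import *
from scipy.optimize import minimize
np.set_printoptions(precision=4,suppress=True)
N=np.array([-.469,0,.883]);U=np.array([.883,0,.469]);Y=np.array([0,1,0.])
def rz(a): return R.from_euler("z",a).as_matrix()
def soft(c,P):
    S=8; h=cv2.convexHull(np.round((proj(c,P)+.5)*S-.5).astype(np.int32).reshape(-1,1,2))
    m=np.zeros((400*S,640*S),np.uint8); cv2.fillConvexPoly(m,h,255); return cv2.resize(m,(640,400),interpolation=cv2.INTER_AREA)/255.
def fit(obs,pts,x0):
    def f(p):
        e=0
        for c,m in obs:
            s=soft(c,pts@rz(p[2]).T+[p[0],p[1],0]); e+=1-np.minimum(s,m).sum()/np.maximum(s,m).sum()
        return e
    sx=np.array([x0]+[np.add(x0,d) for d in([.015,0,0],[0,.015,0],[0,0,.15])])
    r=minimize(f,x0,method="Nelder-Mead",options=dict(initial_simplex=sx,xatol=2e-4,fatol=1e-5,maxiter=90)); return r.x,r.fun
g=lambda a,b:[(i,j) for i in(-a/2,a/2) for j in(-b/2,b/2)]
PACK=np.array([[0,0,.092]+U*i+Y*j-.001*N for i,j in g(.05,.12)])
CH=np.array([[i,j,0] for i,j in g(.124,.174)]+[[0,0,.092]+U*i+Y*j for i,j in g(.12,.174)])
TRAY=np.array([[i,j,z] for i,j in g(.15,.209) for z in(0,.04)])
E
python3 - <<'E'
from fit import *
cs={n:cam(n) for n in("top","side")}
for t,pts,x0 in(("pack_large",PACK,[.545,-.068,.15]),("charger_large",CH,[.54,-.068,.15]),("service_tray",TRAY,[.54,.2,.05])):
    M=[]
    for n,c in cs.items():
        r=nets.masks_of(c,t)
        if r: print(t,n,r[0]["p"],r[0]["uv"],r[0]["region"].sum()); M.append((c,r[0]["region"].astype(float)))
    for o in [M]+([[m] for m in M] if len(M)>1 else []): print(t,*fit(o,pts,x0))
# dark disc
d={}
for n,c in cs.items():
    m=nets.masks_of(c,"pack_large")[0]; u,v=np.round(m["uv"]).astype(int)
    im=cv2.resize(c["pixels"][v-40:v+40,u-50:u+50,::-1],None,fx=7,fy=7,interpolation=cv2.INTER_CUBIC); cv2.imwrite(f"pics/d{n}.png",im)
    g=cv2.cvtColor(c["pixels"],cv2.COLOR_RGB2GRAY)[v-10:v+11,u-10:u+11]; w=np.clip(90.-g,0,None)
    yy,xx=np.mgrid[-10:11,-10:11]; w=w*(xx**2+yy**2<=80); d[n]=[u+(w*xx).sum()/w.sum(),v+(w*yy).sum()/w.sum()]
    print(n,(u-50,v-40),d[n],g.min(),np.median(g))
print(tri(cs["top"],d["top"],cs["side"],d["side"]))
E
```

```text
pack_large top 0.96 [333.6, 168.9] 1171
pack_large side 0.78 [294.2, 181.9] 675
pack_large [ 0.5427 -0.0736  0.1577] 0.14736515278965945
pack_large [ 0.5438 -0.0736  0.1439] 0.04593071665085269
pack_large [ 0.5411 -0.073   0.1674] 0.0627365032618189
charger_large top 0.85 [330.7, 157.1] 3691
charger_large side 0.6 [328.3, 142.3] 2393
charger_large [ 0.5521 -0.0723  0.1667] 1.30461556857587
charger_large [ 0.5521 -0.0723  0.1667] 0.30461556857587
charger_large [ 0.54  -0.068  0.15 ] 1.0
service_tray top 0.87 [213.0, 175.2] 6219
service_tray side 0.9 [259.4, 289.4] 7306
service_tray [0.5414 0.2011 0.0189] 0.13061761403234629
service_tray [0.5427 0.2015 0.0194] 0.015867343336771533
service_tray [0.5384 0.1999 0.0141] 0.08885936949160311
top (np.int64(284), np.int64(129)) [np.float64(335.008180755746), np.float64(168.78262563303468)] 43 141.0
side (np.int64(244), np.int64(142)) [np.float64(296.1613272311213), np.float64(179.84248665141115)] 18 112.0
(array([ 0.5407, -0.0732,  0.0897]), np.float64(0.00015743585284565332))
```

Run:
```python
from fit import *
s=status.get_state(); R0=R.from_euler("xyz",s["eef_rot"]); print(s["eef_pos"],s["eef_rot"])
W=rz(.15); n=W@N; u=W@U; print("n",n,"u",u)
for sg in(1,-1):
    z=-n;y=sg*u;x=np.cross(y,z); T=R.from_matrix(np.c_[x,y,z])
    print(sg,(T*R0.inv()).as_rotvec()/(2*np.pi), np.degrees((T*R0.inv()).magnitude()), T.as_euler("xyz"))
print(s["eef_pos"], "to standoff", np.array([.541,-.073,.090])+.06*n-s["eef_pos"])
```

```text
[ 0.2796 -0.559   0.2313] [-3.1416  0.      0.4638]
n [-0.4637 -0.0701  0.883 ] u [0.8731 0.132  0.469 ]
1 [-0.0382 -0.0737  0.1959] 76.57502844174516 [2.6533 0.     1.7208]
-1 [ 0.0801 -0.0416 -0.2932] 110.42783256527198 [-2.6533  0.     -1.4208]
[ 0.2796 -0.559   0.2313] to standoff [ 0.2336  0.4818 -0.0883]
```

View pics/dtop.png

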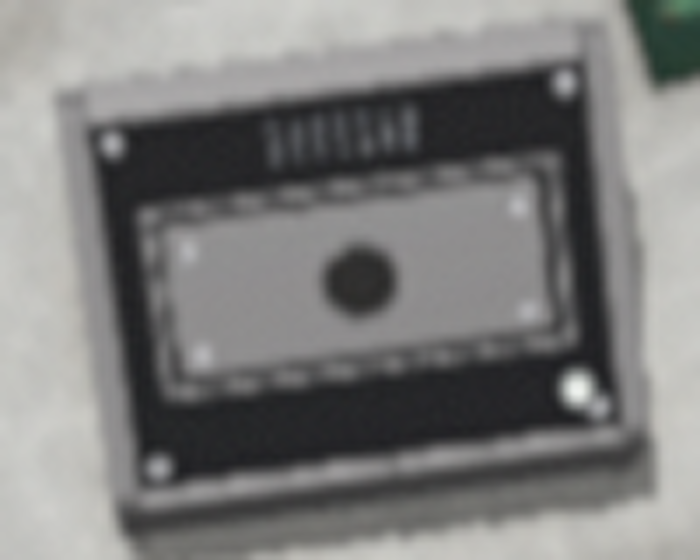

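The crop shows the pack face with its disc at (360,280) in the crop. Its tilt agrees with a yaw of about 0.15. Now I move off towards the charger.

drive_tool:
  rows:
    - [[-0.0382,-0.0737,0.1959],[0.5,1,0.25],0]
    - [[-0.0382,-0.0737,0.1959],[0.5,1,0.25],0]
    - [[-0.0382,-0.0737,0.1959],[0.5,1,0.25],0]
    - [[-0.0382,-0.0737,0.1959],[0.5,1,0.25],0]
    - [[-0.0382,-0.0737,0.1959],[0.5,1,0.25],0]
    - [[-0.0382,-0.0737,0.1959],[0.5,1,0.25],0]
    - [[-0.0382,-0.0737,0.1959],[0.5,1,0.25],0]
    - [[-0.0382,-0.0737,0.1959],[0.5,1,0.25],0]
    - [[-0.0382,-0.0737,0.1959],[0.5,1,0.25],0]
    - [[-0.0382,-0.0737,0.1959],[0.5,1,0.25],0]
    - [[-0.0382,-0.0737,0.1959],[0.5,1,0.25],0]

```text
time: 2.5
eef_pos: [0.3788, -0.3597, 0.2811]
eef_rot: [2.653, -0.0, 1.72]
force: [-0.4, -0.3, -0.8]
width: -0.0001
grasp_force: 0.0
```

drive_tool:
  rows:
    - [[0,0,0],[0.6,1,-0.1],0]
    - [[0,0,0],[0.6,1,-0.1],0]
    - [[0,0,0],[0.6,1,-0.1],0]
    - [[0,0,0],[0.6,1,-0.1],0]
    - [[0,0,0],[0.6,1,-0.1],0]
    - [[0,0,0],[0.6,1,-0.1],0]

```text
time: 3.1
eef_pos: [0.5016, -0.1531, 0.2618]
eef_rot: [2.652, -0.001, 1.729]
force: [0.1, -0.1, -0.4]
width: -0.0
grasp_force: 0.0
```

drive_tool:
  rows:
    - [[0,0,0],[0.03,0.2,-0.15],0]
    - [[0,0,0],[0.06,0.38,-0.35],0]
    - [[0,0,0],[0.065,0.41,-0.5],0]
    - [[0,0,0],[0.065,0.41,-0.59],0]
    - [[0,0,0],[0.065,0.41,-0.59],0]
    - [[0,0,0],[0.065,0.41,-0.59],0]

```text
time: 3.7
eef_pos: [0.5129, -0.0773, 0.1438]
eef_rot: [2.653, -0.0, 1.72]
force: [0.5, -1.2, 0.0]
width: -0.0
grasp_force: 0.0
```

drive_tool:
  rows:
    - [[0,0,0],[0.03,0.004,-0.057],0]
    - [[0,0,0],[0.065,0.01,-0.124],0]
    - [[0,0,0],[0.09,0.014,-0.171],0]
    - [[0,0,0],[0.106,0.016,-0.203],0]
    - [[0,0,0],[0.116,0.0175,-0.221],0]
    - [[0,0,0],[0.1205,0.018,-0.2295],0]
    - [[0,0,0],[0.1205,0.018,-0.2295],0]
    - [[0,0,0],[0.1205,0.018,-0.2295],0]

```text
time: 4.5
eef_pos: [0.5384, -0.0754, 0.099]
eef_rot: [2.65, 0.003, 1.718]
force: [-0.0, 0.5, 0.0]
width: -0.0
grasp_force: 0.0
```

Run:
```python
from h import *
s=status.get_state(); print(s["eef_pos"],s["force"])
a=[]
for n,(u,v) in(("top",(335,169)),("side",(296,180))):
    c=cam(n); print(n,proj(c,s["eef_pos"]))
    a.append(cv2.resize(c["pixels"][v-40:v+40,u-40:u+40,::-1],None,fx=5,fy=5,interpolation=cv2.INTER_CUBIC))
cv2.imwrite("pics/pre.png",np.hstack(a)); print(status.get_state()["force"])
```

```text
[ 0.53843908 -0.07539307  0.09903821] [-0.00917813  0.49946535  0.0372673 ]
top [[336.08804808 168.79590584]]
side [[297.18779655 176.36650756]]
[-0.18801613 -0.635924    0.32493197]
```

View pics/pre.png

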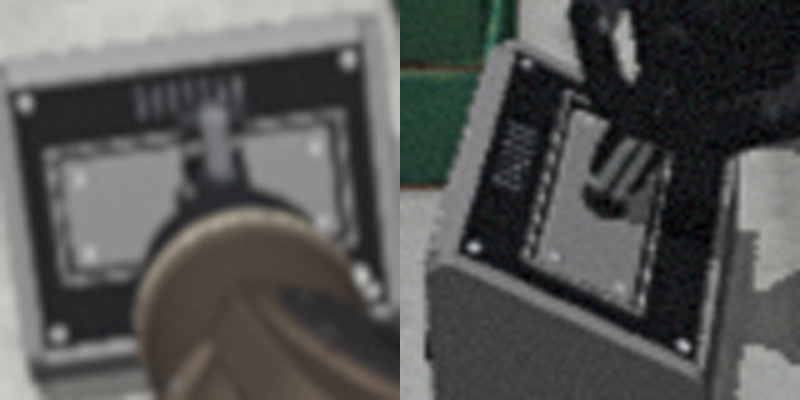

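Tip is just above the disc, in the right crop at about (600,185). Now I feel for contact.

drive_tool:
  rows:
    - [[0,0,0],[0.0046,0.0007,-0.0088],0]
    - [[0,0,0],[0.0093,0.0014,-0.0177],0]
    - [[0,0,0],[0.0128,0.0019,-0.0243],0]
    - [[0,0,0],[0.0128,0.0019,-0.0243],0]

```text
time: 5.0
eef_pos: [0.5399, -0.0738, 0.0933]
eef_rot: [2.652, 0.001, 1.72]
force: [-0.6, -0.6, 0.3]
width: 0.0003
grasp_force: 0.0
```

drive_tool:
  rows:
    - [[0,0,0],[0.0023,0.0004,-0.0044],0]
    - [[0,0,0],[0.0046,0.0007,-0.0088],0]
    - [[0,0,0],[0.0069,0.001,-0.0133],0]
    - [[0,0,0],[0.0069,0.001,-0.0133],0]

```text
time: 5.4
eef_pos: [0.5409, -0.0731, 0.0901]
eef_rot: [2.653, 0.0, 1.721]
force: [-1.5, -0.2, 4.9]
width: 0.0
grasp_force: 2.5
```

drive_tool:
  rows:
    - [[0,0,0],[0.0023,0.0004,-0.0044],0]
    - [[0,0,0],[0.0046,0.0007,-0.0088],0]
    - [[0,0,0],[0.0069,0.001,-0.0133],0]
    - [[0,0,0],[0.0093,0.0014,-0.0177],0]
    - [[0,0,0],[0.0093,0.0014,-0.0177],0]

```text
time: 5.9
eef_pos: [0.5427, -0.0727, 0.0865]
eef_rot: [2.653, 0.0, 1.721]
force: [-1.0, -1.9, 4.7]
width: 0.0
grasp_force: 2.9
```

drive_tool:
  rows:
    - [[0,0,0],[0.0012,0.0002,-0.0022],0]
    - [[0,0,0],[0.0023,0.0004,-0.0044],0]
    - [[0,0,0],[0.0023,0.0004,-0.0044],0]

```text
time: 6.2
eef_pos: [0.5432, -0.0727, 0.0857]
eef_rot: [2.653, 0.0, 1.721]
force: [-2.0, -1.3, 6.1]
width: -0.0002
grasp_force: 3.0
```

drive_tool:
  rows:
    - [[0,0,0],[0.0012,0.0002,-0.0022],0]
    - [[0,0,0],[0.0023,0.0004,-0.0044],0]
    - [[0,0,0],[0.0023,0.0004,-0.0044],0]

```text
time: 6.5
eef_pos: [0.5436, -0.0726, 0.0848]
eef_rot: [2.653, 0.0, 1.721]
force: [-1.8, -1.0, 5.1]
width: -0.0001
grasp_force: 3.0
```

drive_tool:
  rows:
    - [[0,0,0],[0.0012,0.0002,-0.0022],0]
    - [[0,0,0],[0.0023,0.0004,-0.0044],0]
    - [[0,0,0],[0.0023,0.0004,-0.0044],0]

```text
time: 6.8
eef_pos: [0.5441, -0.0725, 0.0839]
eef_rot: [2.653, 0.0, 1.721]
force: [-1.8, -1.8, 5.4]
width: 0.0004
grasp_force: 3.1
```

drive_tool:
  rows:
    - [[0,0,0],[0.0012,0.0002,-0.0022],0]
    - [[0,0,0],[0.0012,0.0002,-0.0022],0]

```text
time: 7.0
eef_pos: [0.5443, -0.0725, 0.0835]
eef_rot: [2.653, 0.0, 1.721]
force: [-2.5, -1.6, 7.8]
width: -0.0001
grasp_force: 3.4
```

drive_tool:
  rows:
    - [[0,0,0],[0.0012,0.0002,-0.0022],0]
    - [[0,0,0],[0.0012,0.0002,-0.0022],0]

```text
time: 7.2
eef_pos: [0.5445, -0.0725, 0.0832]
eef_rot: [2.653, 0.001, 1.721]
force: [-5.1, -2.0, 11.3]
width: -0.0001
grasp_force: 6.5
```

At the stop with about 12 N, so I draw back.

drive_tool:
  rows:
    - [[0,0,0],[-0.012,-0.002,0.022],0]
    - [[0,0,0],[-0.028,-0.004,0.053],0]
    - [[0,0,0],[-0.046,-0.007,0.088],0]
    - [[0,0,0],[-0.065,-0.01,0.124],0]
    - [[0,0,0],[-0.093,-0.014,0.177],0]
    - [[0,0,0],[-0.125,-0.019,0.239],0]
    - [[0,0,0],[-0.162,-0.0245,0.309],62]
    - [[0,0,0],[-0.162,-0.0245,0.309],62]
    - [[0,0,0],[-0.162,-0.0245,0.309],62]
    - [[0,0,0],[-0.162,-0.0245,0.309],62]

```text
time: 8.2
eef_pos: [0.5119, -0.0771, 0.1441]
eef_rot: [2.653, -0.0, 1.721]
force: [0.5, 0.3, -0.3]
width: 0.058
grasp_force: 0.0
```

Run:
```python
from h import *
s=status.get_state(); print(s["eef_pos"],s["force"],s["width"])
a=[]
for n,(u,v) in(("top",(335,169)),("side",(296,170))):
    c=cam(n); print(n,proj(c,s["eef_pos"]))
    a.append(cv2.resize(c["pixels"][v-40:v+40,u-40:u+40,::-1],None,fx=5,fy=5,interpolation=cv2.INTER_CUBIC))
cv2.imwrite("pics/sprung.png",np.hstack(a))
```

```text
[ 0.51194034 -0.077096    0.14414709] [ 0.54006035  0.34714108 -0.33074531] 0.058042983231173906
top [[337.26087899 175.93775191]]
side [[307.95853294 162.38671998]]
```

View pics/sprung.png

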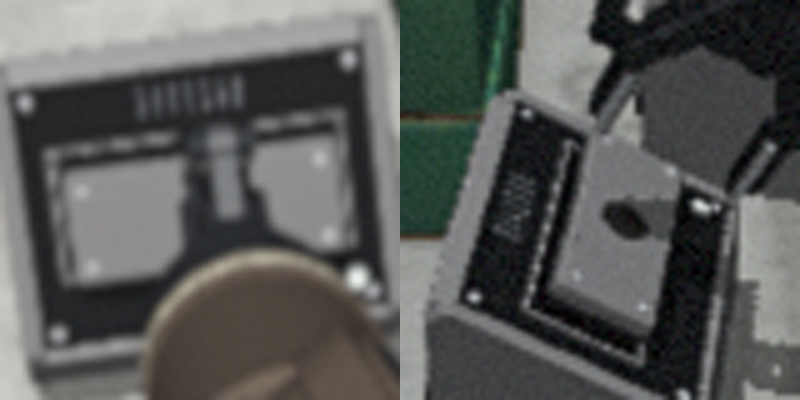

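The pack has sprung out; its disc is now near (301,173) in the side image, about 21 mm proud. Descending to straddle it.

drive_tool:
  rows:
    - [[0,0,0],[0.02,0.003,-0.038],68]
    - [[0,0,0],[0.05,0.0075,-0.095],68]
    - [[0,0,0],[0.08,0.012,-0.152],68]
    - [[0,0,0],[0.103,0.0155,-0.196],68]
    - [[0,0,0],[0.12,0.018,-0.229],68]
    - [[0,0,0],[0.13,0.0195,-0.248],68]
    - [[0,0,0],[0.137,0.0207,-0.261],68]
    - [[0,0,0],[0.137,0.0207,-0.261],68]

```text
time: 9.1
eef_pos: [0.5394, -0.072, 0.0918]
eef_rot: [2.654, -0.0, 1.723]
force: [0.1, -0.3, -0.3]
width: 0.0677
grasp_force: 0.0
```

drive_tool:
  rows:
    - [[0,0,0],[0,0,0],40]
    - [[0,0,0],[0,0,0],40]
    - [[0,0,0],[0,0,0],40]
    - [[0,0,0],[0,0,0],40]
    - [[0,0,0],[0,0,0],40]

```text
time: 9.6
eef_pos: [0.5391, -0.0726, 0.0924]
eef_rot: [2.653, -0.0, 1.722]
force: [-3.0, 1.8, 2.3]
width: 0.0487
grasp_force: 66.8
```

drive_tool:
  rows:
    - [[0,0,0],[-0.005,-0.0007,0.009],40]
    - [[0,0,0],[-0.014,-0.002,0.027],40]
    - [[0,0,0],[-0.028,-0.004,0.053],40]
    - [[0,0,0],[-0.046,-0.007,0.088],40]
    - [[0,0,0],[-0.07,-0.0105,0.133],40]
    - [[0,0,0],[-0.093,-0.014,0.177],40]
    - [[0,0,0],[-0.12,-0.018,0.229],40]
    - [[0,0,0],[-0.145,-0.022,0.277],40]
    - [[0,0,0],[-0.162,-0.0245,0.309],40]
    - [[0,0,0],[-0.162,-0.0245,0.309],40]

```text
time: 10.6
eef_pos: [0.5066, -0.0789, 0.1544]
eef_rot: [2.653, 0.0, 1.719]
force: [0.9, -1.0, -3.6]
width: 0.0481
grasp_force: 66.3
```

Run:
```python
from fit import *
s=status.get_state(); print(s["eef_pos"],s["eef_rot"],s["force"],s["width"],s["grasp_force"])
c=cam("side"); v,u=110,260
cv2.imwrite("pics/held.png",cv2.resize(c["pixels"][v-70:v+110,u-100:u+140,::-1],None,fx=3,fy=3,interpolation=cv2.INTER_CUBIC))
# target: flat, tool down, y along tray x; tool x = y x z
W=rz(.018); x=W@[0,1,0]; y=W@[1,0,0]; z=np.array([0,0,-1.]); T=R.from_matrix(np.c_[x,y,z])
d=T*R.from_euler("xyz",s["eef_rot"]).inv(); print(d.as_rotvec()/(2*np.pi),np.degrees(d.magnitude()))
b=np.array([.541,.201,.003])+W@[0,.0315,0]; print("bay",b,"shift",b-s["eef_pos"],"arm q",s["joint_pos"])
```

```text
[ 0.5066 -0.0789  0.1544] [2.6535 0.0003 1.719 ] [ 0.8512 -1.0238 -3.5966] 0.04805299552026136 66.33004546165466
[-0.0064  0.0775 -0.0203] 28.928187395515284
bay [0.5404 0.2325 0.003 ] shift [ 0.0339  0.3114 -0.1514] arm q [ 1.1     0.3778 -1.1372  2.273   0.8692  0.312  -0.5601]
```

View pics/held.png

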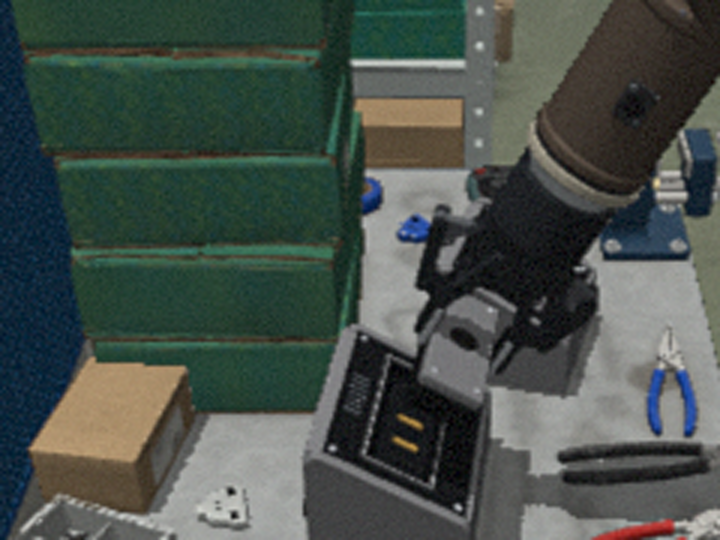

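Pack is held at about (460,350) in the crop, clear of the empty bay with its gold contacts at (405,430). Carrying it to the tray.

drive_tool:
  rows:
    - [[0,0,0],[0,0,0.12],40]
    - [[0,0.01,-0.003],[0.03,0.15,0.25],40]
    - [[-0.0015,0.025,-0.006],[0.08,0.33,0.25],40]
    - [[-0.003,0.04,-0.01],[0.12,0.52,0.25],40]
    - [[-0.0045,0.055,-0.014],[0.15,0.72,0.25],40]
    - [[-0.0058,0.07,-0.018],[0.17,0.9,0.25],40]
    - [[-0.0064,0.0775,-0.0203],[0.17,1,0.25],40]
    - [[-0.0064,0.0775,-0.0203],[0.17,1,0.25],40]
    - [[-0.0064,0.0775,-0.0203],[0.17,1,0.25],40]

```text
time: 11.55
eef_pos: [0.5411, 0.124, 0.2032]
eef_rot: [-3.141, -0.001, 1.594]
force: [-0.3, -1.2, -2.4]
width: 0.0485
grasp_force: 66.3
```

drive_tool:
  rows:
    - [[0,0,0],[0,0.12,0],40]
    - [[0,0,0],[0,0.3,0],40]
    - [[0,0,0],[0,0.45,-0.05],40]
    - [[0,0,0],[0,0.55,-0.15],40]
    - [[0,0,0],[0,0.55,-0.3],40]
    - [[0,0,0],[0,0.55,-0.45],40]
    - [[0,0,0],[0,0.55,-0.55],40]
    - [[0,0,0],[0,0.55,-0.6],40]
    - [[0,0,0],[0,0.55,-0.6],40]
    - [[0,0,0],[0,0.55,-0.6],40]

```text
time: 12.55
eef_pos: [0.5416, 0.2317, 0.085]
eef_rot: [3.14, -0.002, 1.59]
force: [0.8, 0.3, -2.6]
width: 0.0486
grasp_force: 66.1
```

Run:
```python
from h import *
s=status.get_state(); print(s["eef_pos"],s["eef_rot"],s["force"],s["width"],s["grasp_force"])
a=[]
for n,(u,v) in(("top",(216,174)),("side",(260,280))):
    c=cam(n); print(n,proj(c,s["eef_pos"]))
    a.append(cv2.resize(c["pixels"][v-60:v+60,u-65:u+65,::-1],None,fx=3,fy=3,interpolation=cv2.INTER_CUBIC))
cv2.imwrite("pics/tray.png",np.hstack(a))
```

```text
[0.54155706 0.23172176 0.08504231] [ 3.14023286e+00 -1.61987923e-03  1.58959045e+00] [ 0.76084954  0.31031305 -2.63231061] 0.0485593346736976 66.06599450111389
top [[196.93901795 166.40774433]]
side [[247.53093933 279.98225744]]
```

View pics/tray.png

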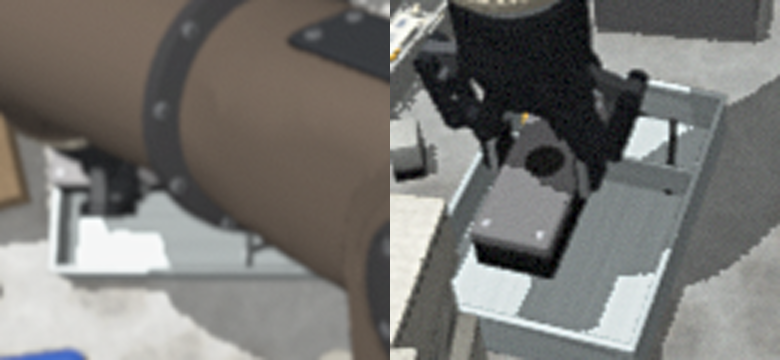

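The pack hangs level over the empty compartment, disc at (545,160) in the right crop, clear of the walls. Lowering it.

drive_tool:
  rows:
    - [[0,0,0],[0,0,-0.06],40]
    - [[0,0,0],[0,0,-0.14],40]
    - [[0,0,0],[0,0,-0.2],40]
    - [[0,0,0],[0,0,-0.25],40]
    - [[0,0,0],[0,0,-0.28],40]
    - [[0,0,0],[0,0,-0.3],40]
    - [[0,0,0],[0,0,-0.3],40]

```text
time: 13.35
eef_pos: [0.5407, 0.2321, 0.0237]
eef_rot: [-3.141, -0.001, 1.591]
force: [0.0, 0.3, -3.7]
width: 0.0483
grasp_force: 66.3
```

drive_tool:
  rows:
    - [[0,0,0],[0,0,-0.01],40]
    - [[0,0,0],[0,0,-0.02],40]
    - [[0,0,0],[0,0,-0.025],40]
    - [[0,0,0],[0,0,-0.025],40]

```text
time: 13.75
eef_pos: [0.541, 0.2321, 0.0193]
eef_rot: [3.141, -0.001, 1.59]
force: [0.1, -0.4, -2.8]
width: 0.0484
grasp_force: 66.3
```

drive_tool:
  rows:
    - [[0,0,0],[0,0,-0.005],40]
    - [[0,0,0],[0,0,-0.005],40]

```text
time: 13.95
eef_pos: [0.5409, 0.2321, 0.0182]
eef_rot: [3.141, -0.001, 1.591]
force: [0.0, -0.1, -3.0]
width: 0.0487
grasp_force: 66.3
```

drive_tool:
  rows:
    - [[0,0,0],[0,0,-0.005],40]
    - [[0,0,0],[0,0,-0.005],40]

```text
time: 14.15
eef_pos: [0.541, 0.2323, 0.0174]
eef_rot: [3.141, -0.002, 1.591]
force: [-0.1, -0.3, -0.2]
width: 0.0484
grasp_force: 66.5
```

drive_tool:
  rows:
    - [[0,0,0],[0,0,-0.002],40]
    - [[0,0,0],[0,0,-0.002],40]

```text
time: 14.35
eef_pos: [0.541, 0.2323, 0.0174]
eef_rot: [3.141, -0.001, 1.591]
force: [-1.7, -1.7, 5.1]
width: 0.0487
grasp_force: 67.0
```

drive_tool:
  rows:
    - [[0,0,0],[0,0,0],52]
    - [[0,0,0],[0,0,0],60]
    - [[0,0,0],[0,0,0],68]
    - [[0,0,0],[0,0,0],68]
    - [[0,0,0],[0,0,0],68]

```text
time: 14.85
eef_pos: [0.5409, 0.2321, 0.0168]
eef_rot: [3.141, -0.001, 1.591]
force: [0.5, -1.3, -0.4]
width: 0.068
grasp_force: 0.0
```

drive_tool:
  rows:
    - [[0,0,0],[0,0,0.05],68]
    - [[0,0,0],[0,0,0.15],68]
    - [[0,0,0],[0,0,0.3],68]
    - [[0,0,0],[0,0,0.5],68]
    - [[0,0,0],[0,0,0.75],68]
    - [[0,0,0],[0,0,0.95],68]
    - [[0,0,0],[0,0,1],68]
    - [[0,0,0],[0,0,1],68]

```text
time: 15.65
eef_pos: [0.5416, 0.2329, 0.2192]
eef_rot: [3.138, -0.003, 1.591]
force: [-0.1, 0.6, -0.5]
width: 0.0678
grasp_force: 0.0
```

Run:
```python
from fit import *
s=status.get_state(); print(s["time"],s["eef_pos"],s["force"],s["width"],s["grasp_force"])
c=cam("side"); v,u=240,270
cv2.imwrite("pics/end.png",cv2.resize(c["pixels"][v-130:v+110,u-120:u+120,::-1],None,fx=2.4,fy=2.4,interpolation=cv2.INTER_CUBIC))
```

```text
15.65 [0.5416 0.2329 0.2192] [-0.1058  0.5937 -0.5138] 0.06777595800230561 0.0
```

View pics/end.png

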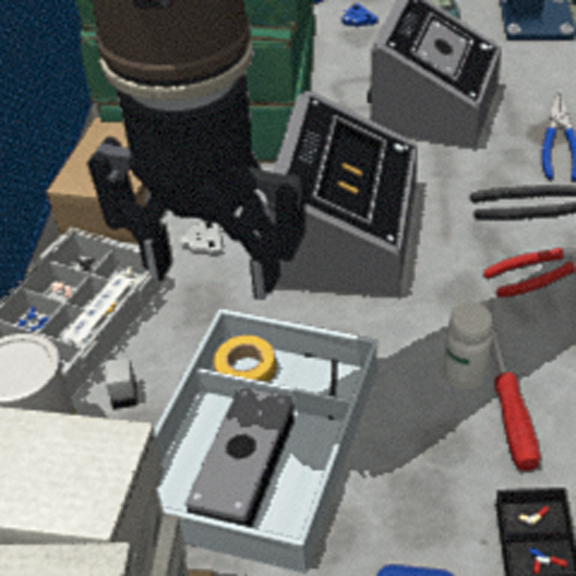

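The pack lies flat in the compartment, disc at (240,446). The bottle is upright at (468,345), the small charger is untouched, and the gripper is clear.

```bash
python3 -c "
from rig import workorder; print(workorder.close_job())"
```

```text
the job is handed in; nothing more can be done
None
```

The larger pack was pressed until its latch released (about 12 N at the stop), drawn out and laid flat in the tray's empty compartment; the other charger and the pill bottle were left as they were, and the job was handed in at about 16 s with no verdict returned.

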